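# Set the tachometer probe over the flywheel lug

### The job

Get the tachometer check ready: first turn the flywheel by its bar until the lug on its rim faces the index pin. Then hook the probe hanger onto the rail well to one side of the pin, at least 80 mm from it, with the probe pointing towards the flywheel, and slide it along the rail without lifting it off until the probe points straight at the pin. Let go of it hanging there, and leave the other engine parts where they lie.

Things in the scene. Friction and masses are not known exactly. Their poses are not given: they have to be found in the camera images.
- rail: Fixed steel rail stand. A level round bar, 12 mm in diameter, 420 mm long, runs along its y axis, carried at y = +-210 mm by 18 mm posts (202 mm high) on foot plates 110 x 45 x 12 mm; the space between the posts is free. Origin on the bench under the middle of the bar; z up; the flywheel stand is on the -x side.
- rail_top (a point): Middle of the bar's length, on top of the bar, 196 mm above the bench; axes as rail.
- stand: Fixed flywheel stand, a grey base plate 170 (x) x 130 (y) x 14 mm. Origin on the bench under the flywheel's vertical axis. Its x axis points level to the index pin and on, at right angles, to the rail bar, 165 mm from the axis; z up. The pin and this x axis are the mark for the probe.
- pin_top (a point): Top of the index pin, a plain upright steel pin 8 mm in diameter on the stand, 82 mm from the flywheel axis on the rail side, top 64 mm above the bench; axes as stand.
- rotor (a joint): Turning angle of the flywheel about its vertical axis, rad: 0 when the lug faces the index pin, growing counter-clockwise seen from above; stops at +-1.7. It starts between 0.5 and 1.3. It turns freely against light friction (about 0.06 N m) and stays where it is left.
- bar_top (a point): Middle of the top of the steel turning bar, on the flywheel's axis, 110 mm above the bench. The bar is 60 mm long, 12 mm thick and stands 36 mm up from the aluminium flywheel (120 mm across, flat top at 74 mm, with vanes 3 mm high near the rim). x along the bar towards the lug, y across its thickness, z up; turns with the flywheel.
- lug (a point): Outer face of the dark steel magnet lug on the flywheel's rim (14 mm wide, 16 mm high, sticking out 12 mm), 72 mm from the axis in line with the bar, 62 mm above the bench; axes as bar_top.
- hanger: Loose rigid steel probe hanger, 199 mm high, about 0.25 kg, standing on its 56 x 56 x 10 mm foot. A back leg 30 mm wide (y), at x = -15 to -10 mm, rises from the foot to a C hook on top that opens towards +x. On the hook stands the grip tab, 26 mm (x) x 10 mm (y), from 157 to 199 mm. Origin at the centre of the foot's underside; -x is the way the probe points; z up.
- hook (a point): Middle of the flat underside of the hook's bridge (6 mm thick), 151 mm above the hanger's origin; rests on the bar when hung. The hook is 20 mm wide inside (x = -10 to +10 mm); its front lip (x = 10 to 15 mm) reaches down to 135 mm. As the probe lies below, bring the hook to the bar level from the flywheel side, lip above the bar, then lower. Axes as hanger.
- tip (a point): Tip of the brass probe, at x = -45 mm, z = 22 mm of the hanger. The probe lies level along x above the foot, 18 mm in diameter (10 mm at the tip), to x = +43 mm. Axes as hanger.
- shroud: Bystander: loose aluminium U-shaped cylinder shroud piece with fins, about 65 x 90 x 50 mm; origin at the centre of its underside.
- socket: Bystander: loose chrome spark plug socket standing up, 26 mm across, 65 mm high; origin at the centre of its underside.
- mount: Bystander: loose black rubber carburetor mount block with a bore, 60 x 45 x 26 mm; origin at the centre of its underside.
- pawl: Bystander: loose small red nylon starter pawl lying flat, 57 mm long, 10 mm thick; origin at the underside of its round end.
There are look-alikes about, which are no part of the job. Of the things that look like the hanger, the middle-sized one is meant.

How it is judged:
On the way, in this order (a step that is already met when the one before it is completed fails the run):
1. the flywheel is turned so that its lug faces the index pin (within 0.12 rad), the hanger not yet on the rail (value of joint rotor between -0.12 and 0.12 rad and contact force between hanger and rail below 0.05 N), for 0.2 s.
2. the hanger hangs on the rail, probe towards the flywheel, its tip at least 70 mm to one side of the pin (x of hook in the frame of rail_top between -0.012 and 0.012 m and z of hook in the frame of rail_top between -0.005 and 0.006 m and y of hook in the frame of rail_top between -0.2 and 0.2 m and angle between hanger's own z axis and vertical below 0.2 rad and x of tip in the frame of stand below 0.14 m and contact force between hanger and rail above 0.3 N and (y of tip in the frame of stand above 0.07 m or y of tip in the frame of stand below -0.07 m)), for 0.2 s.
3. still hooked on the rail, it is slid towards the pin (tip passing 20 to 50 mm from it) (x of hook in the frame of rail_top between -0.012 and 0.012 m and z of hook in the frame of rail_top between -0.005 and 0.006 m and y of hook in the frame of rail_top between -0.2 and 0.2 m and angle between hanger's own z axis and vertical below 0.2 rad and x of tip in the frame of stand below 0.14 m and (y of tip in the frame of stand between 0.02 and 0.05 m or y of tip in the frame of stand between -0.05 and -0.02 m)), for 0.05 s.
At the end, for the whole second after the job is handed in: The hanger hangs at rest on the rail by its hook, upright, probe towards the flywheel and square to the rail within 0.2 rad, its tip within 9 mm (along the rail) of the line from the flywheel axis through the pin; the flywheel's lug faces the pin within 0.12 rad (x of hook in the frame of rail_top between -0.012 and 0.012 m and z of hook in the frame of rail_top between -0.005 and 0.006 m and y of hook in the frame of rail_top between -0.2 and 0.2 m and angle between hanger's own z axis and vertical below 0.2 rad and x of tip in the frame of stand below 0.14 m and value of joint rotor between -0.12 and 0.12 rad and y of tip in the frame of stand between -0.009 and 0.009 m and contact force between hanger and rail above 0.3 N and linear speed of hanger below 0.02 m/s and angle between the x axis of hanger and the x axis of stand, either way round below 0.2 rad); the robot touches nothing.
It fails at once if the shroud is pushed more than 25 mm from its place (distance of shroud from where it was at the start of the episode above 0.025 m).
It fails at once if the socket is pushed more than 25 mm from its place (distance of socket from where it was at the start of the episode above 0.025 m).
It fails at once if the mount is pushed more than 25 mm from its place (distance of mount from where it was at the start of the episode above 0.025 m).
It fails at once if the pawl is pushed more than 25 mm from its place (distance of pawl from where it was at the start of the episode above 0.025 m).
It also fails if it takes over 64 s, if anything falls off the work surface, if the arm or the gripper's body presses on something with over 40 N, if the wrist force passes 120 N, or if a joint passes its speed limit or range.

### The arm

A 6-joint arm with a two-finger parallel gripper is mounted at the origin on the work surface. World frame = base frame: x ahead of the robot, y to its left, z up, the work surface at z = 0. Lengths are in m, angles in rad, forces in N, time in s.
With the tool pointing down it reaches from about 0.275 to 0.975 m from the base axis. Payload 8.4 kg.
Tool frame: the origin (TCP) lies midway between the tips of the shut fingers; the grasp point (between the pads) lies 19 mm behind it; z points along the fingers, x is the direction in which the jaws open and shut, and the axes are right-handed (so a half turn about z gives the same grasp; the last joint's range is limited). The gripper opens to 92 mm and grips with 3 to 60 N. Pads are 20 mm wide; open, the fingers measure 128 mm over their backs; the gripper's body (75 mm by 189 mm) begins 69 mm behind the grasp point.
Start: joints at [1.2, 0.353, 1.633, -0, 1.155, -0.002], TCP at [0.225, 0.583, 0.215] pointing down, gripper open.
Joint ranges: [-2.63, 2.63], [-0.92, 2.1], [0.06, 2.66], [-1.3, 4.44], [0, 2.69], [-3.02, 3.02]. Speed limits (rad/s): [2.22, 2.22, 2.79, 3.14, 3.14, 3.14].

### API

Orientations are given as a unit quaternion [x, y, z, w].
In Python, from bench import telemetry, camera, camera_info, close_job gives the robot as it stands.
- The arm moves only by the shell command python3 -m inch 'ROWS'. ROWS is JSON, a list that holds one entry, the list of rows, each a list of 7 numbers: the shift along the tool's x, y, z in mm, then the turn, a rotation vector about the tool's x, y, z in degrees, then the closure in counts, from 0 (fully open) to 255 (shut). In form: [[[x, y, z, ax, ay, az, fingers], ...]]. A call has 1 to 12 rows; each row shifts and turns the pose as measured when the row begins, along the tool's axes as they then stand; what a row does not reach is not made up. A row lasts 1/12 s, in which the tool goes at most 41.7 mm and 7.16 degrees, less where a joint would pass 70% of its speed; a pose out of reach is approached as far as the arm can. A call with a gripper value outside its range is refused whole. The fingers move at their own pace and stop on an object; the grip force is fixed at half the most. Time passes only in rows, so rows that do not move let the fingers close. It gives the time, the measured TCP pose, the force and the opening at its end, in the units of the state.
- telemetry.get_state(): the state, without advancing time (a new reading comes with each control period).
- camera(name): name is "scene" or "top" or "wrist"; returns the picture (480x640x3 uint8, blue, green, red); there is no depth.
- camera_info(name): a dict with "camera_matrix" (3x3 intrinsics, pixels), "origin" and "orientation" of the camera in the world. Camera axes: x right, y up, looking along -z (the intrinsics and any distortion apply to the point x, -y, -z); pixel columns grow to the right and rows downward; lengths in m; the calibration is good to about 2 mm. A picture is of the moment at which its call begins: read the wrist's pose just before it. camera_info takes no time and is no camera call; for the wrist camera it gives the pose at the moment of the call.
- close_job(): hands the job in, once; it reports no verdict.
The state is a dict: "time": time; "qpos": joint angles; "dq": joint speeds; "tau": joint torques, N m; "tool_pos": TCP position; "ee_rot": TCP orientation; "force": force on the tool from outside, world axes, zero at the start; "wrist_torque": the same for the moment, N m; "gripper_width": finger opening in m.
Only numpy, scipy, OpenCV 4.12 (cv2) and the standard library are available. Lean on these libraries where they do the work, as an engineer would, in place of code of your own. Each camera call takes 0.05 s, during which the arm holds its last target.

## Working session

There is one attempt and no reset: what is moved stays moved. The work goes in short steps, Python scripts to look and compute and a shell command to move; the robot and the scene stay as the last step left them, time stands still between calls to the robot, and variables do not carry over. Pictures are saved under pics/ and viewed, and the job is handed in when it is done.

```bash
ls; mkdir -p pics; python3 - <<'E'
from bench import telemetry, camera, camera_info
import cv2
print(telemetry.get_state())
for n in("scene","top","wrist"):
    cv2.imwrite(f"pics/{n}0.png",camera(n)); i=camera_info(n); print(n,i)
E
```

```text
pics
{'time': 0.0, 'qpos': array([ 1.19962777e+00,  3.53604296e-01,  1.63414928e+00,  4.47594605e-06,
        1.15519951e+00, -2.38868788e-03]), 'dq': array([-0.00094217, -0.00060258, -0.00044507,  0.00083616,  0.00125721,
        0.00123352]), 'tau': array([ 3.77532007e-03, -5.93849480e+01, -3.34218192e+01,  7.00279023e-02,
        2.35320954e-02, -1.32073228e-04]), 'tool_pos': array([0.22510737, 0.5825124 , 0.21388461]), 'ee_rot': array([ 8.24766227e-01,  5.65473437e-01, -5.63088202e-04,  3.81611616e-04]), 'force': array([-0.45426172,  0.13494062,  0.4640007 ]), 'wrist_torque': array([ 0.03187965, -0.00085012,  0.05770011]), 'gripper_width': 0.09193779584022643}
scene {'camera_matrix': array([[561.41332635,   0.        , 319.43123165],
       [  0.        , 561.41332635, 240.9364629 ],
       [  0.        ,   0.        ,   1.        ]]), 'origin': array([1.21335146, 0.25332563, 1.0617847 ]), 'orientation': array([0.17659181, 0.25387832, 0.77684091, 0.54852469])}
top {'camera_matrix': array([[589.50206718,   0.        , 329.08428078],
       [  0.        , 589.50206718, 242.44382177],
       [  0.        ,   0.        ,   1.        ]]), 'origin': array([0.41065604, 0.01284964, 1.61413427]), 'orientation': array([ 0.0380908 , -0.03366113, -0.70573039,  0.70665454])}
wrist {'camera_matrix': array([[342.53676924,   0.        , 321.39080311],
       [  0.        , 342.53676924, 240.77600403],
       [  0.        ,   0.        ,   1.        ]]), 'origin': array([0.16182245, 0.60809495, 0.38433944]), 'orientation': array([-0.10131943, -0.0685324 ,  0.56083802,  0.81883967])}
```

View pics/scene0.png

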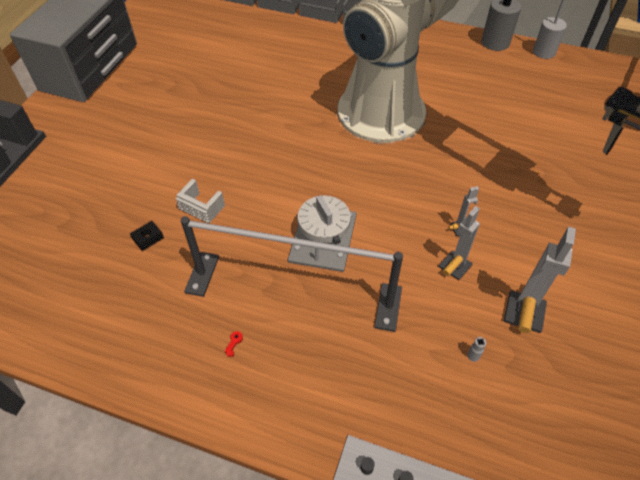

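View pics/top0.png

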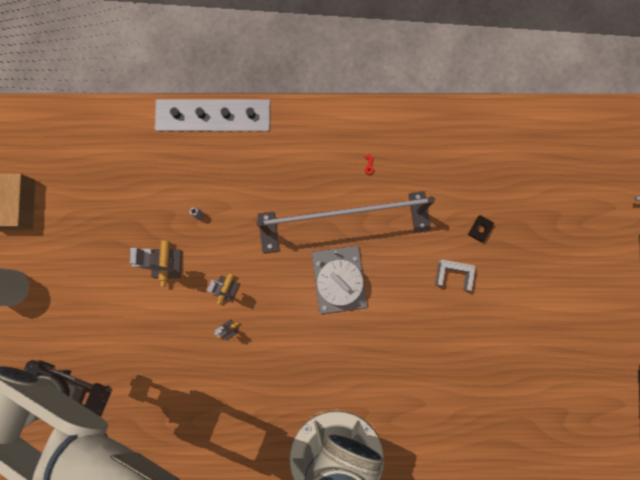

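View pics/wrist0.png

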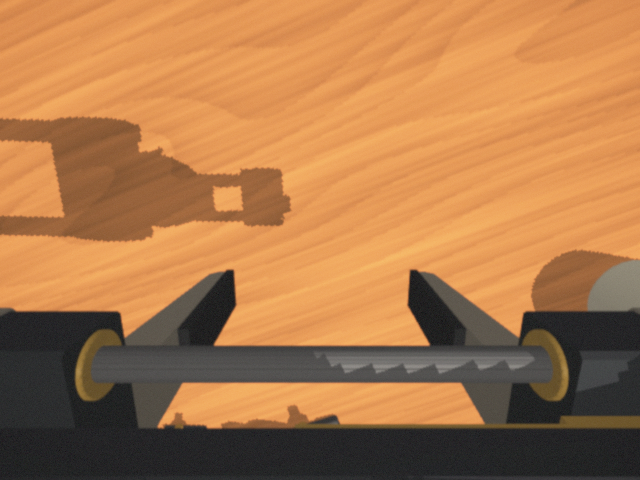

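Hanger candidates (top image): big (160,262), middle (222,288), small (228,330). By the description I choose the middle one at (222,288), which is (460,245) in the scene view. I'll check it in crops.

```bash
cat > h.py <<'E'
import numpy as np, cv2
from scipy.spatial.transform import Rotation as R
from scipy.optimize import least_squares
from bench import telemetry, camera, camera_info
def P(info,X):
    X=np.atleast_2d(X); c=(X-info["origin"])@R.from_quat(info["orientation"]).as_matrix()
    K=np.array(info["camera_matrix"]); return np.c_[K[0,0]*c[:,0]/-c[:,2]+K[0,2],K[1,1]*-c[:,1]/-c[:,2]+K[1,2]]
def ray(info,uv):
    K=np.array(info["camera_matrix"]); d=np.array([(uv[0]-K[0,2])/K[0,0],-(uv[1]-K[1,2])/K[1,1],-1])
    return np.array(info["origin"]),R.from_quat(info["orientation"]).apply(d/np.linalg.norm(d))
def onz(info,uv,z):
    o,d=ray(info,uv); return o+d*(z-o[2])/d[2]
def tri(obs):
    A=np.zeros((3,3));b=np.zeros(3)
    for i,uv in obs:
        o,d=ray(i,uv);M=np.eye(3)-np.outer(d,d);A+=M;b+=M@o
    X=np.linalg.solve(A,b); return X,[np.round(P(i,X)[0]-uv,1) for i,uv in obs]
def crop(src,name,x,y,w,h,s):
    im=cv2.imread(src) if isinstance(src,str) else src
    cv2.imwrite(name,cv2.resize(im[y:y+h,x:x+w],None,fx=s,fy=s,interpolation=cv2.INTER_CUBIC))
def st():
    s=telemetry.get_state(); return s
E
python3 - <<'E'
from h import *
crop("pics/top0.png","pics/t1.png",120,230,130,120,6)
crop("pics/top0.png","pics/t2.png",250,180,190,140,4)
crop("pics/scene0.png","pics/s1.png",420,170,170,180,3.3)
crop("pics/scene0.png","pics/s2.png",170,170,240,165,3.3)
E
```

```text
(no output)
```

View pics/t1.png

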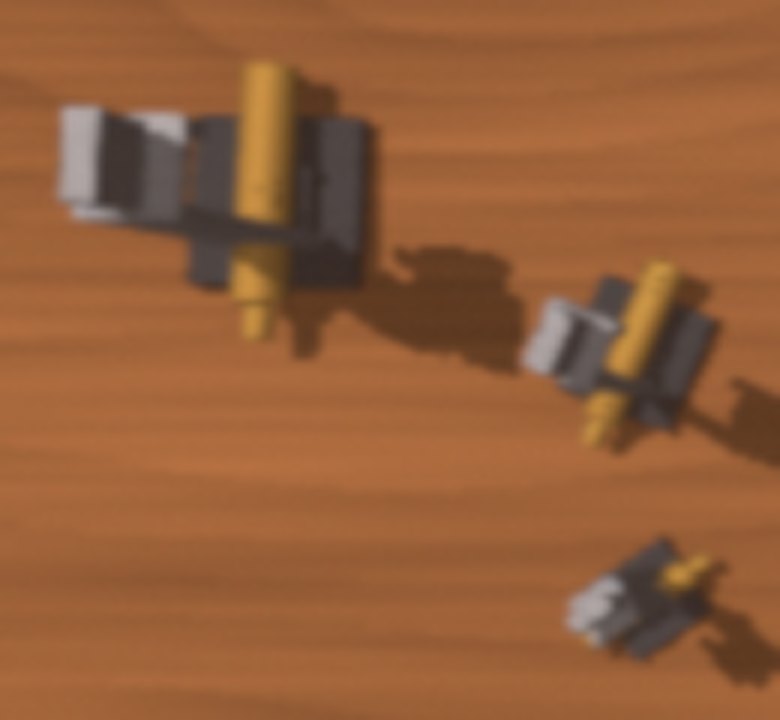

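View pics/t2.png

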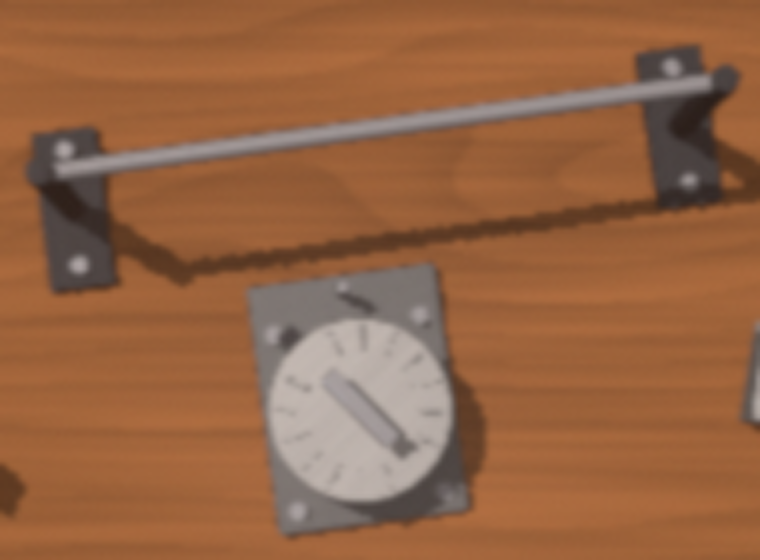

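View pics/s1.png

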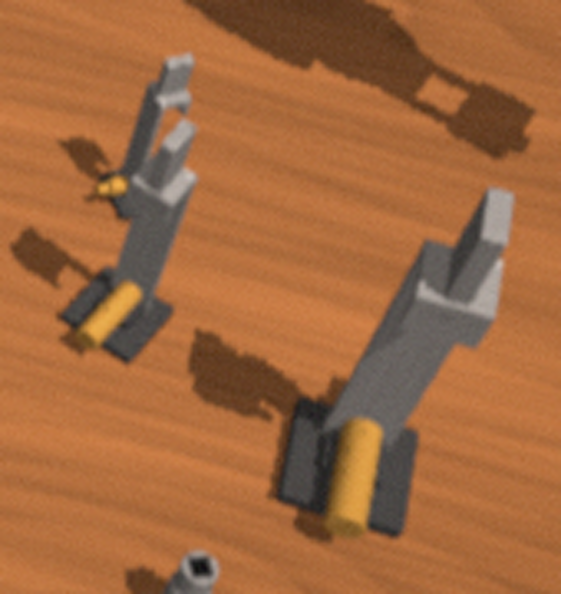

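View pics/s2.png

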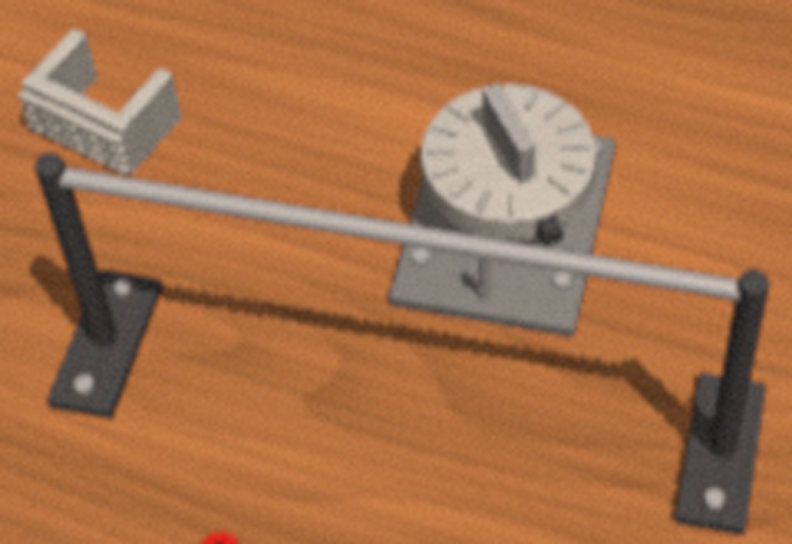

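```bash
cat > fit1.py <<'E'
from h import *
T=camera_info("top");S=camera_info("scene")
def fit(obs,p0):
    # obs: (info, local xyz, uv)
    def res(p):
        r=R.from_euler('z',p[2])
        return np.concatenate([P(i,r.apply(l)+[p[0],p[1],0])[0]-uv for i,l,uv in obs])
    s=least_squares(res,p0,loss='soft_l1'); return s.x,res(s.x).reshape(-1,2).round(1)
t1=lambda u,v:np.array([u/6+120,v/6+230]); t2=lambda u,v:np.array([u/4+250,v/4+180])
s1=lambda u,v:np.array([u/3.3+420,v/3.3+170]); s2=lambda u,v:np.array([u/3.3+170,v/3.3+170])
c=.028
h=[(T,[0,0,.199],t1(551,338)),(T,[-.045,0,.022],t1(592,442)),(T,[.043,0,.028],t1(668,265)),(T,[c,-c,.01],t1(717,318)),(T,[-c,-c,.01],t1(672,430)),(T,[c,c,.01],t1(605,280)),
(S,[0,0,.199],s1(188,126)),(S,[c,c,.01],s1(127,360)),(S,[c,-c,.01],s1(62,315)),(S,[-c,c,.01],s1(172,310))]
p,r=fit(h,[.35,.25,-.4]);print("hanger",p,r.tolist())
print("tab tri",tri([(T,t1(551,338)),(S,s1(188,126))]))
rl=[(T,[0,.21,.202],t2(40,172)),(T,[0,-.21,.202],t2(725,77)),(S,[0,-.21,.202],s2(50,160)),(S,[0,.21,.202],s2(753,285))]
p,r=fit(rl,[.5,0,0]);print("rail",p,r.tolist())
for o in (((40,172),(753,285)),((725,77),(50,160))): print(tri([(T,t2(*o[0])),(S,s2(*o[1]))]))
print("pin",onz(T,t2(342,286),.064))
print("wheel",onz(T,t2(361,410),.074),"bar ends",onz(T,t2(331,379),.11),onz(T,t2(397,445),.11))
print("bar tri",tri([(T,t2(364,412)),(S,s2(509,120))]))
print("lug",onz(T,t2(286,337),.070), onz(S,s2(551,230),.068))
for q in ((248,290),(435,263),(470,508),(283,535)): print("plate",onz(T,t2(*q),.014))
for n,uv in (("socket",(196,213)),("big",(163,262)),("small",(230,331))): print(n,onz(T,uv,.02))
E
python3 fit1.py
```

```text
hanger [ 0.44877894  0.30257816 -0.39723875] [[0.1, -0.0], [-0.1, -0.1], [0.0, -0.9], [0.2, -0.3], [-0.6, 0.1], [0.0, -2.0], [-2.5, 1.3], [1.0, -1.6], [-0.2, -2.1], [1.4, -2.0]]
tab tri (array([0.44831558, 0.30418866, 0.20309683]), [array([-0.9,  0.1]), array([-1.2, -0. ])])
rail [ 0.63390676 -0.01830147  0.12901997] [[-0.4, -2.2], [0.4, -0.4], [-0.2, -0.5], [0.7, -1.3]]
(array([0.60307914, 0.18950711, 0.19208256]), [array([ 0.3, -0.1]), array([0.4, 0. ])])
(array([ 0.66047447, -0.22625981,  0.20005064]), [array([ 0.1, -0.1]), array([0.2, 0. ])])
pin [0.54455309 0.00573174 0.064     ]
wheel [ 0.46256911 -0.00665106  0.074     ] bar ends [0.48106034 0.0129254  0.11      ] [ 0.43917709 -0.0290716   0.11      ]
bar tri (array([ 0.46048315, -0.00816457,  0.09675267]), [array([-0.,  0.]), array([-0.1, -0. ])])
lug [0.51042696 0.0424665  0.07      ] [0.517981  0.0418006 0.068    ]
plate [0.54606823 0.06951725 0.014     ]
plate [ 0.56467238 -0.05786775  0.014     ]
plate [ 0.39872619 -0.08088535  0.014     ]
plate [0.38042862 0.04517131 0.014     ]
socket [0.65365467 0.38724043 0.02      ]
big [0.51924616 0.47362908 0.02      ]
small [0.33421461 0.28814904 0.02      ]
```

Middle-sized hanger confirmed: the tab top triangulates at about 0.20 m. I'll move above the flywheel bar to view it with the wrist camera.

```bash
cat >> h.py <<'E'
def pose(yaw,p): # tool down, tool x at yaw
    x=np.array([np.cos(yaw),np.sin(yaw),0]); z=np.array([0,0,-1.]); return np.array(p,float),R.from_matrix(np.c_[x,np.cross(z,x),z])
def plan(yaw,p,n=None,s=None):
    s=s or st(); p0=s["tool_pos"]; r0=R.from_quat(s["ee_rot"]); p1,r1=pose(yaw,p)
    rv=(r0.inv()*r1).as_rotvec(); d=np.linalg.norm(p1-p0)
    m=max(d/.040,np.degrees(np.linalg.norm(rv))/7); n=n or int(np.ceil(m)); step=R.from_rotvec(rv/n)
    print("n",n,"min",round(m,2)); r=r0
    for k in range(n):
        dl=r.inv().apply((p1-p0)/n)*1000; print([round(float(v),1) for v in dl]+[round(float(v),2) for v in np.degrees(rv/n)]); r=r*step
def show(s=None):
    s=s or st(); M=R.from_quat(s["ee_rot"]).as_matrix()
    print("t%.2f"%s["time"],"p",s["tool_pos"].round(4),"yaw %.3f"%np.arctan2(M[1,0],M[0,0]),"zt",M[:,2].round(3),"F",s["force"].round(1),"w %.4f"%s["gripper_width"],"q",s["qpos"].round(2))
def camrel():
    s=st(); i=camera_info("wrist"); r=R.from_quat(s["ee_rot"]); return r.inv().apply(i["origin"]-s["tool_pos"]), r.inv()*R.from_quat(i["orientation"]), i["camera_matrix"]
def predict(yaw,p,X):
    a,b,K=camrel(); p1,r1=pose(yaw,p); return P(dict(origin=p1+r1.apply(a),orientation=(r1*b).as_quat(),camera_matrix=K),X)
E
python3 - <<'E'
from h import *
show(); print(camrel()[0])
X=[[.4615,-.0075,.11],[.5446,.0057,.064],[.4487,.3025,.199]]
for y in (2.36,-.784):
  for b in (0,.06,.1):
    q=np.array([.4615,-.0075,.26])-b*pose(y,[0,0,0])[1].as_matrix()[:,1]
    print(y,b,predict(y,q,X[:2]).round(0).tolist(),q.round(3))
plan(2.36,[.42,-.05,.27])
E
```

```text
t0.15 p [0.2252 0.5826 0.214 ] yaw 1.202 zt [-0.    -0.001 -1.   ] F [ 0.2 -0.6 -0.6] w 0.0918 q [ 1.2   0.35  1.63  0.    1.16 -0.  ]
[ 0.00073927 -0.06827823 -0.17032554]
2.36 0 [[321.0, 229.0], [277.0, 279.0]] [ 0.462 -0.008  0.26 ]
2.36 0.06 [[321.0, 288.0], [279.0, 327.0]] [ 0.419 -0.05   0.26 ]
2.36 0.1 [[321.0, 324.0], [280.0, 357.0]] [ 0.391 -0.078  0.26 ]
-0.784 0 [[321.0, 229.0], [369.0, 155.0]] [ 0.462 -0.008  0.26 ]
-0.784 0.06 [[321.0, 288.0], [367.0, 212.0]] [0.504 0.035 0.26 ]
-0.784 0.1 [[321.0, 324.0], [366.0, 248.0]] [0.532 0.063 0.26 ]
n 17 min 16.61
[-30.6, 24.1, -3.3, -0.0, 0.0, -3.9]
[-32.2, 22.0, -3.3, -0.0, 0.0, -3.9]
[-33.6, 19.7, -3.3, -0.0, 0.0, -3.9]
[-34.8, 17.4, -3.3, -0.0, 0.0, -3.9]
[-35.9, 15.0, -3.3, -0.0, 0.0, -3.9]
[-36.9, 12.5, -3.3, -0.0, 0.0, -3.9]
[-37.6, 10.0, -3.3, -0.0, 0.0, -3.9]
[-38.2, 7.4, -3.3, -0.0, 0.0, -3.9]
[-38.6, 4.8, -3.3, -0.0, 0.0, -3.9]
[-38.9, 2.1, -3.3, -0.0, 0.0, -3.9]
[-38.9, -0.5, -3.3, -0.0, 0.0, -3.9]
[-38.8, -3.2, -3.3, -0.0, 0.0, -3.9]
[-38.5, -5.8, -3.3, -0.0, 0.0, -3.9]
[-38.0, -8.4, -3.3, -0.0, 0.0, -3.9]
[-37.4, -11.0, -3.3, -0.0, 0.0, -3.9]
[-36.5, -13.5, -3.3, -0.0, 0.0, -3.9]
[-35.5, -16.0, -3.3, -0.0, 0.0, -3.9]
```

```bash
python3 -m inch '[[[0,0,-40,0,0,0,0],[0,0,-40,0,0,0,0],[-30,24,-10,0,0,-4,0],[-32,22,0,0,0,-4,0],[-33,20,0,0,0,-4,0],[-34,17,0,0,0,-4,0],[-35,15,0,0,0,-4,0],[-36,12,0,0,0,-4,0],[-37,10,0,0,0,-4,0],[-38,7,0,0,0,-4,0]]]'; python3 - <<'E'
from h import *
show(); plan(2.36,[.44,-.03,.27])
E
```

```text
time: 0.98
tool_pos: [0.3205, 0.2847, 0.3055]
ee_rot: [0.624, 0.781, -0.002, 0.001]
force: [0.9, -0.4, -0.0]
gripper_width: 0.0919
t0.98 p [0.3205 0.2847 0.3055] yaw 1.793 zt [-0.001 -0.004 -1.   ] F [ 0.9 -0.4 -0. ] w 0.0919 q [ 0.72 -0.05  1.91 -0.    1.29 -1.07]
n 9 min 8.46
[-37.0, 5.2, 4.1, -0.02, 0.02, -3.61]
[-37.3, 2.9, 4.0, -0.02, 0.02, -3.61]
[-37.4, 0.6, 4.0, -0.02, 0.02, -3.61]
[-37.3, -1.8, 4.0, -0.02, 0.02, -3.61]
[-37.2, -4.2, 4.0, -0.02, 0.02, -3.61]
[-36.8, -6.5, 4.0, -0.02, 0.02, -3.61]
[-36.3, -8.8, 4.0, -0.02, 0.02, -3.61]
[-35.7, -11.1, 4.0, -0.02, 0.02, -3.61]
[-35.0, -13.3, 4.0, -0.02, 0.02, -3.61]
```

```bash
python3 -m inch '[[[-37,5,4,0,0,-3.6,0],[-37,3,4,0,0,-3.6,0],[-37,1,4,0,0,-3.6,0],[-37,-2,4,0,0,-3.6,0],[-37,-4,4,0,0,-3.6,0],[-37,-6,4,0,0,-3.6,0],[-36,-9,4,0,0,-3.6,0],[-36,-11,4,0,0,-3.6,0],[-35,-13,4,0,0,-3.6,0],[0,0,0,0,0,0,0]]]'; python3 - <<'E'
from h import *
show(); i=camera_info("wrist"); cv2.imwrite("pics/w1.png",camera("wrist")); np.save("w1.npy",i,allow_pickle=True)
E
```

```text
time: 1.82
tool_pos: [0.4471, -0.0488, 0.2701]
ee_rot: [0.366, 0.931, -0.001, 0.003]
force: [0.1, -0.5, 0.3]
gripper_width: 0.0919
t1.82 p [ 0.4471 -0.0488  0.2701] yaw 2.392 zt [ 0.005 -0.004 -1.   ] F [ 0.1 -0.5  0.3] w 0.0919 q [-0.11  0.01  1.93 -0.    1.2  -2.5 ]
```

View pics/w1.png

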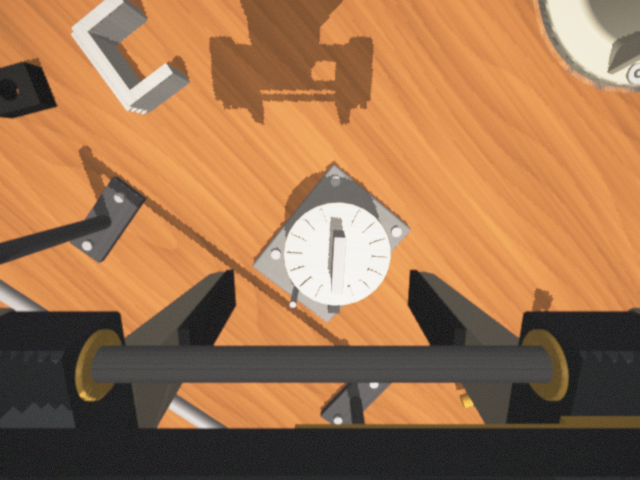

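```bash
python3 - <<'E'
from h import *
crop("pics/w1.png","pics/w1c.png",250,160,170,160,4)
E
```

```text
(no output)
```

View pics/w1c.png

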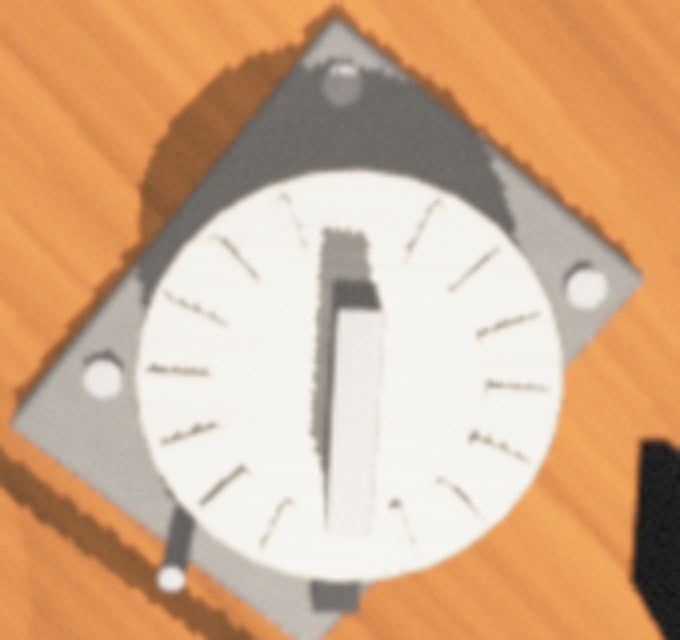

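```bash
python3 - <<'E'
from h import *
i=np.load("w1.npy",allow_pickle=True).item(); T=camera_info("top"); S=camera_info("scene")
w=lambda u,v:np.array([u/4+250,v/4+160]); t2=lambda u,v:np.array([u/4+250,v/4+180])
s2=lambda u,v:np.array([u/3.3+170,v/3.3+170])
print("bar tri",tri([(i,w(356,422)),(T,t2(364,412)),(S,s2(509,120))]))
e1=onz(i,w(361,310),.11);e2=onz(i,w(350,535),.11);d=e2-e1;print("bar",(e1+e2)/2,np.linalg.norm(d),np.arctan2(d[1],d[0]))
print("pin",onz(i,w(171,579),.064),tri([(i,w(171,579)),(T,t2(342,286))]))
print("wheel",onz(i,w(350,375),.074)); a=onz(i,w(335,611),.070); print("lug",a)
c=[onz(i,w(*q),.014) for q in((337,10),(640,278),(12,422))];print(c)
for a,b in((0,1),(0,2)):
  d=c[b]-c[a];print(np.arctan2(d[1],d[0]),np.linalg.norm(d))
plan(2.36,[.463,-.0075,.20])
E
```

```text
bar tri (array([ 0.4626424 , -0.00662298,  0.10157433]), [array([-0.4, -2.3]), array([-0.6, -0.9]), array([ 0.3, -0.5])])
bar [ 0.46308572 -0.00636727  0.11      ] 0.059899936346446324 0.7856567033634733
pin [0.54441538 0.00459216 0.064     ] (array([0.54499553, 0.0054509 , 0.06180965]), [array([0.3, 0. ]), array([ 0.1, -0.1])])
wheel [ 0.46123296 -0.00823856  0.074     ]
lug [0.51385791 0.0431377  0.07      ]
[array([ 0.39643525, -0.08147405,  0.014     ]), array([0.38216954, 0.0454672 , 0.014     ]), array([ 0.56295723, -0.05712079,  0.014     ])]
1.6827072023113807 0.12774032645904784
0.1452170162049144 0.16829334492064435
n 3 min 2.05
[4.9, 13.4, 23.4, 0.02, 0.08, 0.52]
[5.0, 13.3, 23.4, 0.02, 0.08, 0.52]
[5.1, 13.3, 23.4, 0.02, 0.08, 0.52]
```

```bash
python3 -m inch '[[[5,13,30,0,0,0.5,0],[5,13,30,0,0,0.5,0],[5,13,10,0,0,0.5,0],[0,0,0,0,0,0,60]]]'; python3 - <<'E'
from h import *
show(); plan(2.357,[.4628,-.0068,.085])
E
```

```text
time: 2.2
tool_pos: [0.4629, -0.0066, 0.1991]
ee_rot: [0.386, 0.923, 0.001, 0.003]
force: [-0.1, -0.1, -0.2]
gripper_width: 0.0873
t2.20 p [ 0.4629 -0.0066  0.1991] yaw 2.350 zt [ 0.006 -0.001 -1.   ] F [-0.1 -0.1 -0.2] w 0.0873 q [-0.02  0.11  1.99 -0.    1.04 -2.37]
n 3 min 2.85
[0.2, -0.2, 38.0, 0.07, 0.1, -0.14]
[0.1, -0.2, 38.0, 0.07, 0.1, -0.14]
[0.0, -0.1, 38.0, 0.07, 0.1, -0.14]
```

```bash
python3 -m inch '[[[0,0,38,0.1,0.1,-0.1,100],[0,0,38,0,0.1,-0.1,150],[0,0,32,0,0.1,0,150],[0,0,4,0,0,0,150],[0,0,0,0,0,0,150]]]'; python3 - <<'E'
from h import *
show(); plan(2.357,[.4628,-.0068,.085])
E
```

```text
time: 2.62
tool_pos: [0.4643, -0.0025, 0.0878]
ee_rot: [0.382, 0.924, 0.002, 0.002]
force: [0.6, 0.5, 0.4]
gripper_width: 0.0543
t2.62 p [ 0.4643 -0.0025  0.0878] yaw 2.358 zt [ 0.006  0.002 -1.   ] F [0.6 0.5 0.4] w 0.0543 q [-0.01  0.28  2.08  0.    0.77 -2.37]
n 1 min 0.13
[-1.9, -4.1, 2.8, 0.3, 0.16, 0.06]
```

```bash
python3 -m inch '[[[-2,-4,2,0.2,0.1,0,150],[0,0,0,0,0,0,255],[0,0,0,0,0,0,255],[0,0,0,0,0,0,255],[0,0,0,0,0,0,255],[0,0,0,0,0,0,255],[0,0,0,0,0,0,255],[0,0,0,0,0,0,255]]]'; python3 - <<'E'
from h import *
show()
E
```

```text
time: 3.28
tool_pos: [0.4655, -0.0058, 0.0933]
ee_rot: [0.382, 0.924, 0.003, 0.004]
force: [4.4, -4.1, -10.0]
gripper_width: 0.0117
t3.28 p [ 0.4655 -0.0058  0.0933] yaw 2.357 zt [ 0.009  0.002 -1.   ] F [  4.4  -4.1 -10. ] w 0.0117 q [-0.02  0.27  2.08  0.    0.78 -2.38]
```

```bash
python3 -m inch '[[[0,0,0,0,0,4,255],[0,0,0,0,0,4,255],[0,0,0,0,0,4,255],[0,0,0,0,0,4,255],[0,0,0,0,0,4,255]]]'; python3 - <<'E'
from h import *
show()
E
```

```text
time: 3.7
tool_pos: [0.4661, -0.0067, 0.0933]
ee_rot: [0.542, 0.841, 0.003, 0.004]
force: [1.7, -1.3, -5.9]
gripper_width: 0.0117
t3.70 p [ 0.4661 -0.0067  0.0933] yaw 1.996 zt [ 0.011  0.001 -1.   ] F [ 1.7 -1.3 -5.9] w 0.0117 q [-0.02  0.27  2.08  0.    0.78 -2.02]
```

```bash
python3 -m inch '[[[0,0,0,0,0,4,255],[0,0,0,0,0,4,255],[0,0,0,0,0,4,255],[0,0,0,0,0,4,255],[0,0,0,0,0,0.3,255]]]'; python3 - <<'E'
from h import *
show()
E
```

```text
time: 4.12
tool_pos: [0.4664, -0.0076, 0.0932]
ee_rot: [0.662, 0.75, 0.004, 0.005]
force: [1.0, 1.8, -4.5]
gripper_width: 0.0116
t4.12 p [ 0.4664 -0.0076  0.0932] yaw 1.695 zt [ 0.011 -0.001 -1.   ] F [ 1.   1.8 -4.5] w 0.0116 q [-0.02  0.27  2.08 -0.    0.78 -1.71]
```

```bash
python3 -m inch '[[[0,0,0,0,0,0,150],[0,0,0,0,0,0,100],[0,0,0,0,0,0,50],[0,0,0,0,0,0,50],[0,0,-40,0,0,0,50],[0,0,-40,0,0,0,0],[0,0,-40,0,0,0,0],[0,0,-40,0,0,0,0],[0,0,-30,0,0,0,0]]]'; python3 - <<'E'
from h import *
show(); cv2.imwrite("pics/w2.png",camera("wrist"));np.save("w2.npy",camera_info("wrist"),allow_pickle=True); show()
crop("pics/w2.png","pics/w2c.png",200,140,240,180,3.3)
h=[.449,.3025]
for z in (.29,.33):
  for b in (0,.04):
    q=np.array([*h,z])-b*pose(1.174,[0,0,0])[1].as_matrix()[:,1]
    print(b,z,predict(1.174,q,[[*h,.199],[*h,.01]]).round(0).tolist())
q=np.array([*h,.32])-.03*pose(1.174,[0,0,0])[1].as_matrix()[:,1]
plan(1.174,q)
E
```

```text
time: 4.87
tool_pos: [0.4596, -0.0075, 0.2849]
ee_rot: [0.657, 0.753, -0.001, -0.001]
force: [1.4, 0.3, 0.3]
gripper_width: 0.0698
t4.87 p [ 0.4596 -0.0075  0.2849] yaw 1.707 zt [-0.003 -0.001 -1.   ] F [1.4 0.3 0.3] w 0.0698 q [-0.02  0.02  1.88 -0.    1.24 -1.73]
t4.92 p [ 0.4624 -0.0075  0.2902] yaw 1.707 zt [ 0.004 -0.001 -1.   ] F [3.2 0.4 4.7] w 0.0735 q [-0.02  0.02  1.88 -0.    1.24 -1.73]
0 0.29 [[321.0, 244.0], [321.0, 208.0]]
0.04 0.29 [[321.0, 291.0], [321.0, 237.0]]
0 0.33 [[321.0, 233.0], [321.0, 204.0]]
0.04 0.33 [[321.0, 275.0], [321.0, 231.0]]
n 9 min 8.14
[36.0, 0.3, -3.4, 0.03, 0.0, 3.39]
[36.0, -1.8, -3.4, 0.03, 0.0, 3.39]
[35.8, -3.9, -3.4, 0.03, 0.0, 3.39]
[35.5, -6.0, -3.4, 0.03, 0.0, 3.39]
[35.1, -8.1, -3.4, 0.03, 0.0, 3.39]
[34.6, -10.2, -3.3, 0.03, 0.0, 3.39]
[33.9, -12.2, -3.3, 0.03, 0.0, 3.39]
[33.1, -14.2, -3.3, 0.03, 0.0, 3.39]
[32.2, -16.1, -3.3, 0.03, 0.0, 3.39]
```

View pics/w2c.png

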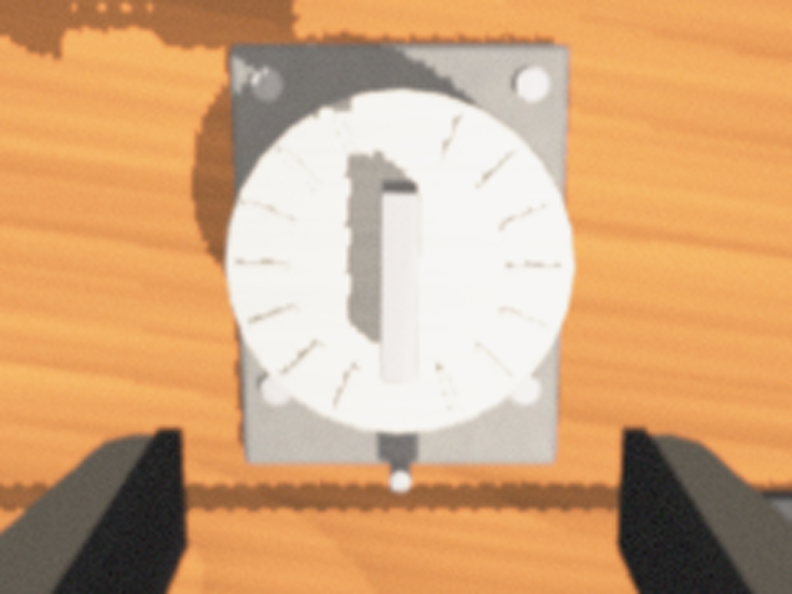

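Shown: bar, lug (398,445) and pin (400,481) lie on one vertical line in the crop, so the lug faces the pin. On to the hanger.

```bash
python3 -m inch '[[[36,0,-3,0,0,3.4,0],[36,-2,-3,0,0,3.4,0],[36,-4,-3,0,0,3.4,0],[35,-6,-3,0,0,3.4,0],[35,-8,-3,0,0,3.4,0],[35,-10,-3,0,0,3.4,0],[34,-12,-3,0,0,3.4,0],[33,-14,-3,0,0,3.4,0],[32,-16,-3,0,0,3.4,0],[0,0,0,0,0,0,0],[0,0,0,0,0,0,0]]]'; python3 - <<'E'
from h import *
show(); np.save("w3.npy",camera_info("wrist"),allow_pickle=True);cv2.imwrite("pics/w3.png",camera("wrist")); show()
crop("pics/w3.png","pics/w3c.png",200,140,240,180,3.3)
i=camera_info("wrist");print(P(i,[.449,.3025,.199]))
E
```

```text
time: 5.83
tool_pos: [0.4237, 0.3278, 0.3225]
ee_rot: [0.839, 0.544, 0.008, 0.005]
force: [-0.6, -0.5, 0.4]
gripper_width: 0.0918
t5.83 p [0.4237 0.3278 0.3225] yaw 1.151 zt [ 0.019  0.001 -1.   ] F [-0.6 -0.5  0.4] w 0.0918 q [ 0.66  0.11  1.7  -0.01  1.31 -0.48]
t5.88 p [0.4238 0.3276 0.3225] yaw 1.150 zt [ 0.019  0.002 -1.   ] F [0.5 0.1 0.6] w 0.0918 q [ 0.66  0.11  1.7  -0.01  1.31 -0.48]
[[305.59219694 268.52911192]]
```

View pics/w3c.png

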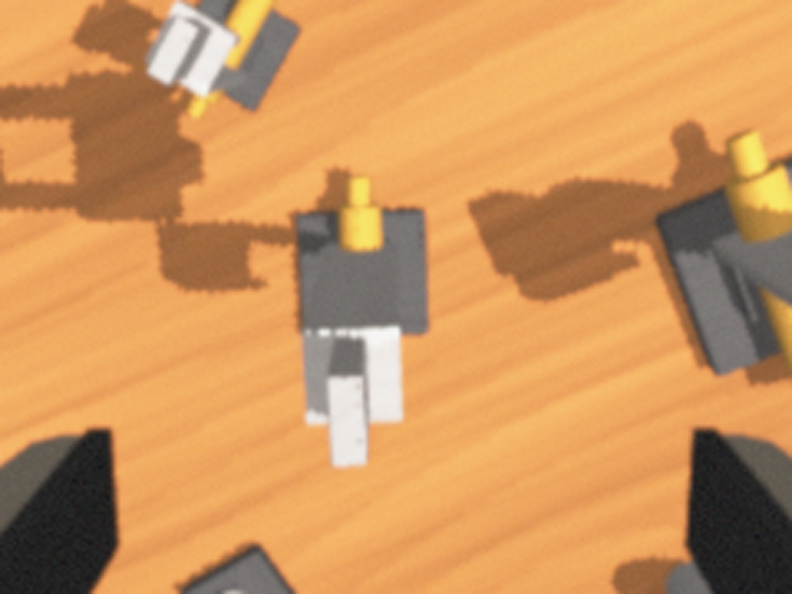

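```bash
cat fit1.py | sed -n 1,12p > /tmp/f.py; python3 - <<'E'
import sys; sys.path.insert(0,'.')
src=open('fit1.py').read().split('p,r=fit(h')[0]; exec(src)
i=np.load("w3.npy",allow_pickle=True).item(); w=lambda u,v:np.array([u/3.3+200,v/3.3+140])
o=[(i,[-.013,0,.199],w(347,376)),(i,[.013,0,.199],w(349,466)),(i,[-.045,0,.022],w(359,180)),(i,[-c,c,.01],w(427,210)),(i,[-c,-c,.01],w(297,213))]
print(fit(o,[.449,.3025,-.4])); p,r=fit(o+h,[.449,.3025,-.4]); print(p,r.tolist())
print(tri([(i,w(348,421)),(T,t1(551,338)),(S,s1(188,126))]))
for n in o+h: pass
plan(p[2]+np.pi/2,[p[0],p[1],.25])
E
```

```text
(array([ 0.44828078,  0.30281463, -0.39979771]), array([[-0.2,  0.2],
       [ 0.2,  0.1],
       [ 0.2, -1.2],
       [ 0. ,  0.2],
       [-0.2,  0.2]]))
[ 0.4483844   0.30275935 -0.39910054] [[-0.2, 0.3], [0.2, 0.2], [0.2, -1.1], [-0.0, 0.3], [-0.2, 0.3], [0.0, 0.2], [-0.2, 0.0], [-0.0, -0.7], [0.1, -0.1], [-0.7, 0.3], [0.0, -1.8], [-2.3, 1.1], [1.1, -1.7], [-0.1, -2.2], [1.6, -2.1]]
(array([0.44768866, 0.30402939, 0.20235371]), [array([0.8, 0.4]), array([-0.8,  0.4]), array([-1.3, -0. ])])
n 3 min 2.01
[-4.4, 10.4, 24.3, 0.32, -0.18, -0.42]
[-4.4, 10.5, 24.2, 0.32, -0.18, -0.42]
[-4.4, 10.7, 24.2, 0.32, -0.18, -0.42]
```

```bash
python3 -m inch '[[[-4,10,24,0.3,-0.2,-0.4,0],[-4,10,24,0.3,-0.2,-0.4,0],[-4,11,24,0.3,-0.2,-0.4,0],[0,0,0,0,0,0,60],[0,0,0,0,0,0,60]]]'; python3 - <<'E'
from h import *
show(); plan(1.171,[.4484,.3028,.205])
E
```

```text
time: 6.3
tool_pos: [0.45, 0.2992, 0.2497]
ee_rot: [0.833, 0.554, 0.001, 0.001]
force: [-0.2, 1.3, 0.5]
gripper_width: 0.0806
t6.30 p [0.45   0.2992 0.2497] yaw 1.174 zt [ 0.002 -0.001 -1.   ] F [-0.2  1.3  0.5] w 0.0806 q [ 0.59  0.19  1.78 -0.    1.18 -0.59]
n 2 min 1.12
[1.3, -1.5, 22.3, 0.06, -0.01, 0.08]
[1.3, -1.5, 22.3, 0.06, -0.01, 0.08]
```

```bash
python3 -m inch '[[[1.5,-1.5,22,0,0,0,100],[1.5,-1.5,22,0,0,0,130],[0,0,20,0,0,0,150],[0,0,16,0,0,0,150],[0,0,0,0,0,0,170]]]'; python3 - <<'E'
from h import *
show(); plan(1.171,[.4484,.3028,.167])
E
```

```text
time: 6.72
tool_pos: [0.4514, 0.3027, 0.1749]
ee_rot: [0.834, 0.552, 0.005, 0.001]
force: [0.0, -0.2, -0.2]
gripper_width: 0.0473
t6.72 p [0.4514 0.3027 0.1749] yaw 1.170 zt [ 0.01   0.005 -1.   ] F [ 0.  -0.2 -0.2] w 0.0473 q [ 0.59  0.26  1.86 -0.    1.01 -0.58]
n 1 min 0.21
[-1.2, -2.9, 7.8, 0.43, -0.46, -0.08]
```

```bash
python3 -m inch '[[[-1,-3,8,0.4,-0.5,0,170],[0,0,0,0,0,0,180],[0,0,0,0,0,0,180]]]'; python3 - <<'E'
from h import *
show(); plan(1.171,[.4484,.3028,.167])
E
```

```text
time: 6.97
tool_pos: [0.4492, 0.3037, 0.1702]
ee_rot: [0.834, 0.552, 0.001, 0.0]
force: [0.8, 0.8, 0.5]
gripper_width: 0.028
t6.97 p [0.4492 0.3037 0.1702] yaw 1.169 zt [ 0.002  0.001 -1.   ] F [0.8 0.8 0.5] w 0.0280 q [ 0.59  0.27  1.86 -0.    1.01 -0.58]
n 1 min 0.08
[-1.1, -0.4, 3.2, 0.11, -0.1, -0.12]
```

```bash
python3 -m inch '[[[-1,0,2,0,0,0,190],[0,0,0,0,0,0,255],[0,0,0,0,0,0,255],[0,0,0,0,0,0,255],[0,0,0,0,0,0,255],[0,0,0,0,0,0,255]]]'; python3 - <<'E'
from h import *
show(); cv2.imwrite("pics/w4.png",camera("wrist"))
E
```

```text
time: 7.47
tool_pos: [0.4499, 0.3035, 0.1711]
ee_rot: [0.834, 0.552, 0.003, 0.0]
force: [-0.5, 0.1, -3.2]
gripper_width: 0.01
t7.47 p [0.4499 0.3035 0.1711] yaw 1.169 zt [ 0.006  0.003 -1.   ] F [-0.5  0.1 -3.2] w 0.0100 q [ 0.59  0.27  1.86 -0.    1.01 -0.58]
```

View pics/w4.png

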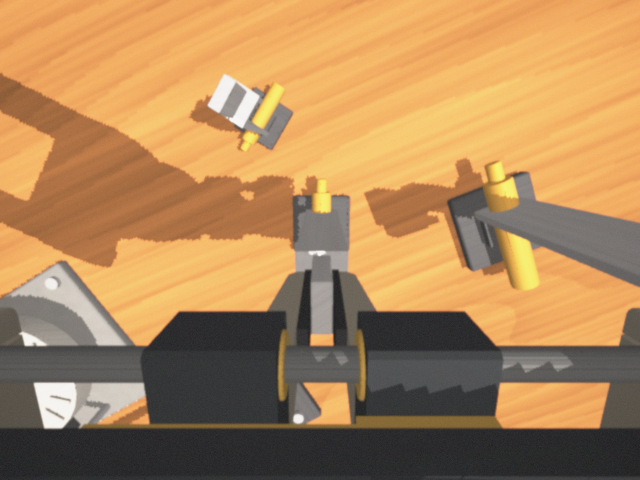

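```bash
python3 - <<'E'
from h import *
A=np.array([.4625,-.007]);ux=np.array([.9906,.1366]);uy=np.array([-.1366,.9906])
S=lambda x,y,z:np.r_[A+x*ux+y*uy,z]
p=S(.085,.095,.26);print(p)
for y in(-.2,-.1,0,.05,.1,.15,.2): print(y,predict(1.708,p,[S(.165,y,.190)]).round(0))
plan(1.708,p)
E
```

```text
[0.533724 0.098718 0.26    ]
-0.2 [[-54. 350.]]
-0.1 [[ 73. 350.]]
0 [[200. 350.]]
0.05 [[263. 350.]]
0.1 [[327. 350.]]
0.15 [[391. 350.]]
0.2 [[454. 350.]]
n 6 min 5.96
[-25.9, 26.3, -14.8, 0.05, -0.04, -5.15]
[-28.1, 23.8, -14.8, 0.05, -0.04, -5.15]
[-30.2, 21.2, -14.9, 0.05, -0.04, -5.15]
[-31.9, 18.4, -14.8, 0.05, -0.04, -5.15]
[-33.5, 15.4, -14.8, 0.05, -0.04, -5.15]
[-34.7, 12.4, -14.8, 0.05, -0.04, -5.15]
```

```bash
python3 - <<'E'
from h import *
crop("pics/w1.png","pics/w1d.png",0,260,240,180,3.3)
crop("pics/w2.png","pics/w2d.png",0,300,640,180,1.2)
im=cv2.imread("pics/top0.png").astype(float)
# bar in top: neutral grey (low saturation) bright
T=camera_info("top");pts=[]
for u in range(280,420,10):
    v0=223+(u-260)*(199.2-223)/(431.2-260); vs=np.arange(int(v0)-8,int(v0)+9)
    c=im[vs,u]; sat=(c.max(1)-c.min(1)); wgt=np.clip(60-sat,0,None); 
    v=(wgt*vs).sum()/wgt.sum(); pts.append(onz(T,(u,v),.190))
pts=np.array(pts);pf=np.polyfit(pts[:,1],pts[:,0],1);print(pf,np.arctan(-pf[0]),(pts[:,0]-np.polyval(pf,pts[:,1])).round(4))
A=np.array([.4625,-.007]);y=.0155;print("x at .0155",np.polyval(pf,y))
yw=np.arctan(-pf[0]);n=np.array([np.cos(yw),np.sin(yw)]);print("dist from axis",(np.array([np.polyval(pf,0),0])-A)@n)
E
```

```text
[-0.1456147   0.63019756] 0.1445984088892211 [ 0.001   0.0005  0.0005  0.0002 -0.     -0.0002 -0.0005 -0.0006 -0.0009
 -0.001  -0.0013 -0.0014 -0.0017  0.0055]
x at .0155 0.6279405302241903
dist from axis 0.1669561069526276
```

View pics/w1d.png

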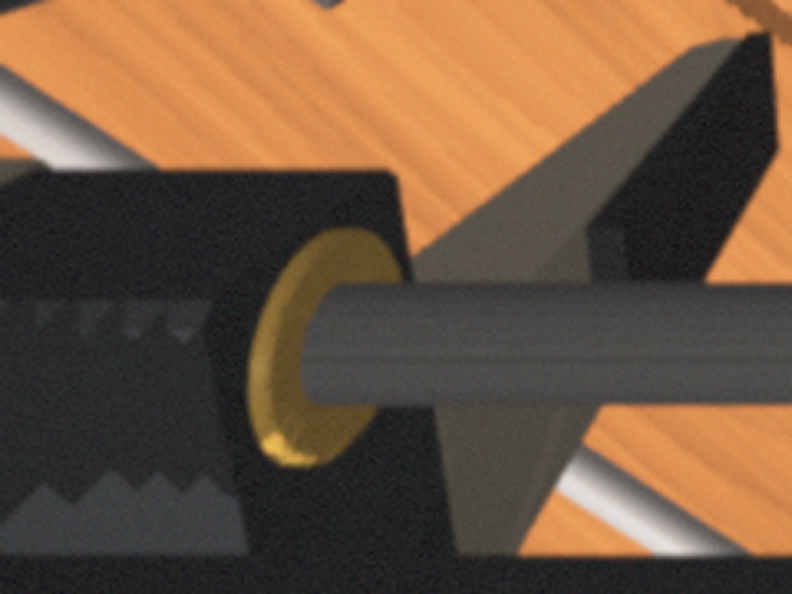

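View pics/w2d.png

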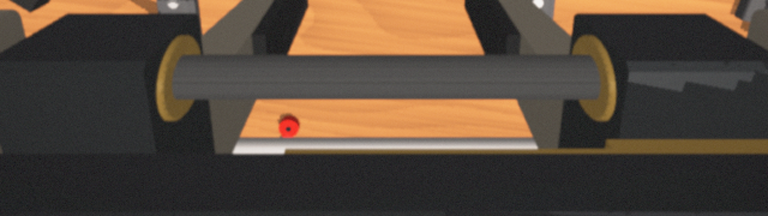

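```bash
python3 - <<'E'
from h import *
i=np.load("w1.npy",allow_pickle=True).item(); w=lambda u,v:np.array([u/3.3,v/3.3+260])
a,b,K=camrel(); p1,r1=pose(1.707,[.4596,-.0075,.2849]); r1=R.align_vectors([[-.003,-.001,-1]],[[0,0,-1]])[0]*r1
i2=dict(origin=p1+r1.apply(a),orientation=(r1*b).as_quat(),camera_matrix=K)
up1=[(i,w(0,65)),(i,w(160,168)),(i,w(575,450)),(i,w(750,553))]
lo1=[(i,w(0,130)),(i,w(50,160)),(i,w(560,490)),(i,w(655,553))]
u2=[(i2,np.array([250/1.2,138.5/1.2+300])),(i2,np.array([530/1.2,139/1.2+300]))]
A=np.array([.4625,-.007])
def dist(p,ob,z):
    o,d=ray(*ob); n=np.array([np.cos(p[1]),np.sin(p[1])]); l=np.array([-n[1],n[0],0]); c=np.r_[A+p[0]*n,z]
    return (o-c)@np.cross(d,l)/np.linalg.norm(np.cross(d,l))
for nm,obs in (("w1 up+lo",(up1,lo1)),("w2",(u2,[]))):
  s0=np.sign(dist([.165,.137],obs[0][0],.19))
  for z in (.188,.190,.192):
    f=lambda p:[dist(p,o,z)-s0*.006 for o in obs[0]]+[dist(p,o,z)+s0*.006 for o in obs[1]]
    s=least_squares(f,[.165,.137],x_scale=[.01,.05]);print(nm,z,s.x,np.round(np.array(s.fun)*1000,1))
E
```

```text
w1 up+lo 0.188 [0.16859569 0.13056494] [ 0.6  0.2  2.  -0.3 -0.4 -0.8 -0.8 -0.6]
w1 up+lo 0.19 [0.16667961 0.13053678] [ 0.6  0.3  2.  -0.3 -0.4 -0.8 -0.9 -0.6]
w1 up+lo 0.192 [0.16476357 0.13050816] [ 0.7  0.3  2.  -0.2 -0.5 -0.9 -0.9 -0.6]
w2 0.188 [0.16898106 0.13386593] [-0. -0.]
w2 0.19 [0.16724764 0.13386593] [-0. -0.]
w2 0.192 [0.16551422 0.13386593] [-0. -0.]
```

```bash
python3 -m inch '[[[0,0,-30,0,0,0,255],[0,0,-30,0,0,0,255],[-26,26,-8,0,0,-5,255],[-28,24,-6,0,0,-5,255],[-30,21,-6,0,0,-5,255],[-32,18,-3,0,0,-5,255],[-33,15,0,0,0,-5,255],[-35,12,0,0,0,-5,255],[0,0,0,0,0,0,255]]]'; python3 - <<'E'
from h import *
show()
A=np.array([.4625,-.007]);ux=np.array([np.cos(.136),np.sin(.136)]);uy=np.array([-ux[1],ux[0]])
S=lambda x,y,z:np.r_[A+x*ux+y*uy,z]
plan(1.706,S(.085,.095,.255))
E
```

```text
time: 8.27
tool_pos: [0.5337, 0.0921, 0.2565]
ee_rot: [0.65, 0.76, 0.002, 0.002]
force: [-2.1, 5.4, -2.7]
gripper_width: 0.0099
t8.27 p [0.5337 0.0921 0.2565] yaw 1.726 zt [ 0.005  0.    -1.   ] F [-2.1  5.4 -2.7] w 0.0099 q [ 0.17  0.18  1.77 -0.    1.19 -1.56]
n 1 min 0.17
[6.4, 1.1, 1.5, 0.28, 0.03, 1.13]
```

```bash
python3 -m inch '[[[6,1,0,0.2,0,1,255],[0,0,0,0,0,0,255],[0,0,0,0,0,0,255]]]'; python3 - <<'E'
from h import *
show(); np.save("w5.npy",camera_info("wrist"),allow_pickle=True); cv2.imwrite("pics/w5.png",camera("wrist")); im=camera("scene"); cv2.imwrite("pics/s5.png",im); crop(im,"pics/s5c.png",160,60,280,280,2.1)
E
```

```text
time: 8.52
tool_pos: [0.5337, 0.0972, 0.2558]
ee_rot: [0.66, 0.751, -0.0, -0.0]
force: [1.0, 0.9, -1.7]
gripper_width: 0.0099
t8.52 p [0.5337 0.0972 0.2558] yaw 1.700 zt [-0. -0. -1.] F [ 1.   0.9 -1.7] w 0.0099 q [ 0.18  0.19  1.76  0.    1.19 -1.52]
```

View pics/w5.png

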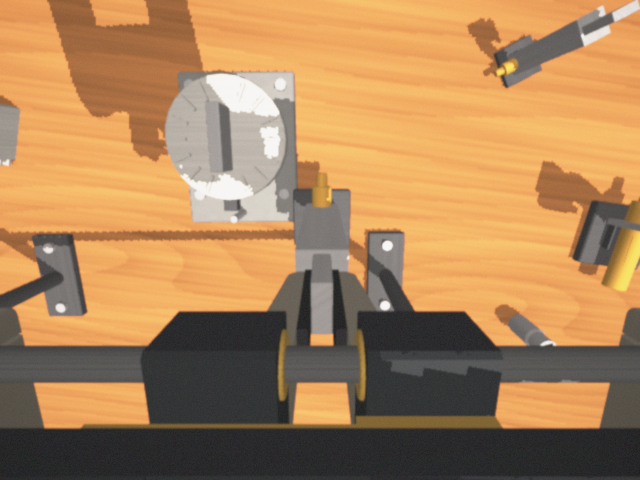

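View pics/s5c.png

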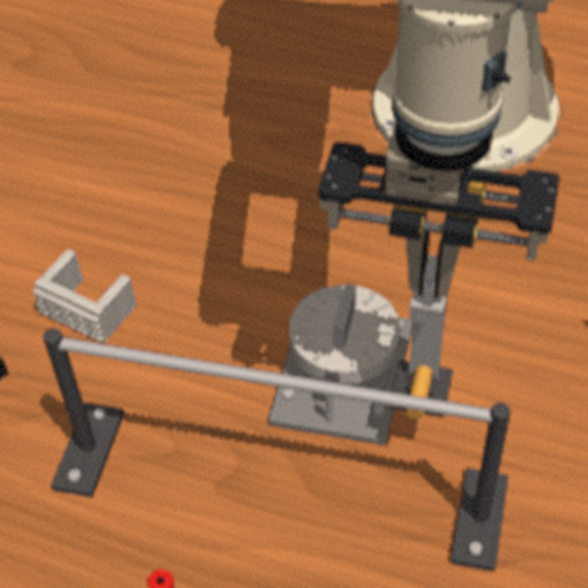

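```bash
python3 -m inch '[[[0,20,0,0,0,0,255],[0,25,0,0,0,0,255],[0,20,0,0,0,0,255],[0,14,0,0,0,0,255],[0,0,0,0,0,0,255]]]'; python3 - <<'E'
from h import *
show()
A=np.array([.4625,-.007]);ux=np.array([np.cos(.136),np.sin(.136)]);uy=np.array([-ux[1],ux[0]])
S=lambda x,y,z:np.r_[A+x*ux+y*uy,z]
plan(1.706,S(.167,.095,.250))
E
```

```text
time: 9.03
tool_pos: [0.6119, 0.1143, 0.2554]
ee_rot: [0.657, 0.754, -0.0, -0.001]
force: [-0.9, -1.1, -2.8]
gripper_width: 0.0099
t9.03 p [0.6119 0.1143 0.2554] yaw 1.707 zt [-0.002  0.    -1.   ] F [-0.9 -1.1 -2.8] w 0.0099 q [ 0.18  0.32  1.59  0.    1.23 -1.53]
n 1 min 0.19
[-4.9, 2.5, 5.4, -0.1, -0.04, 0.08]
```

```bash
python3 -m inch '[[[0,2.5,5,0,0,0,255],[0,0,10,0,0,0,255],[0,0,0,0,0,0,255]]]'; python3 - <<'E'
from h import *
show();cv2.imwrite("pics/w6.png",camera("wrist")); im=camera("scene"); crop(im,"pics/s6c.png",280,180,160,140,4.5); crop(camera("top"),"pics/t6c.png",200,150,240,180,3.3)
A=np.array([.4625,-.007]);ux=np.array([np.cos(.136),np.sin(.136)]);uy=np.array([-ux[1],ux[0]])
S=lambda x,y,z:np.r_[A+x*ux+y*uy,z]
plan(1.706,S(.167,.1,.217))
E
```

```text
time: 9.28
tool_pos: [0.6125, 0.1169, 0.2383]
ee_rot: [0.656, 0.755, -0.001, -0.002]
force: [-0.6, -0.4, -3.3]
gripper_width: 0.0098
t9.28 p [0.6125 0.1169 0.2383] yaw 1.710 zt [-0.004  0.    -1.   ] F [-0.6 -0.4 -3.3] w 0.0098 q [ 0.19  0.33  1.61  0.    1.2  -1.52]
n 1 min 0.59
[-2.0, 0.4, 23.7, -0.04, -0.05, 0.2]
```

View pics/s6c.png

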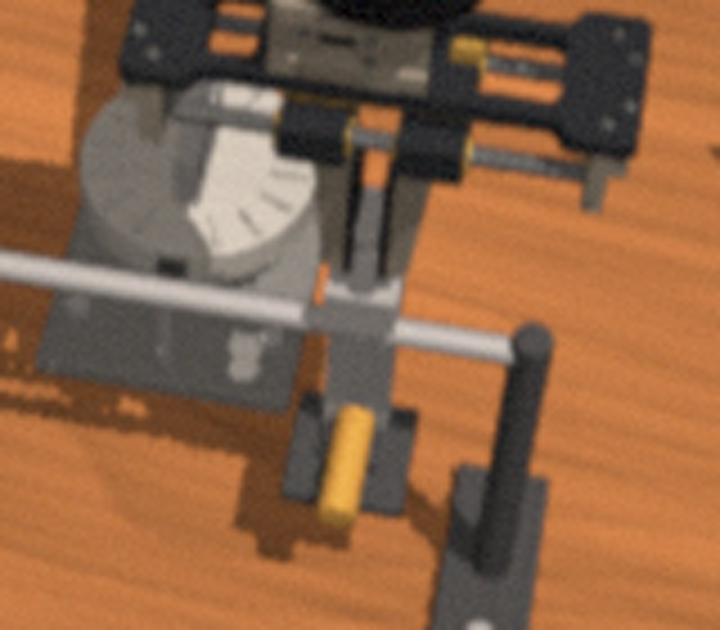

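View pics/w6.png

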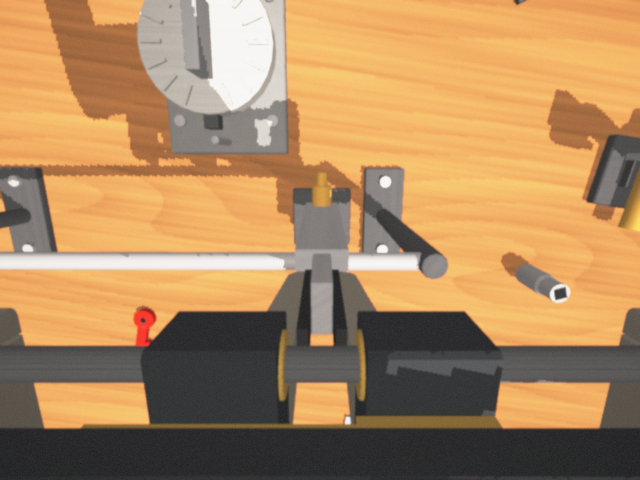

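```bash
python3 - <<'E'
from h import *
show(); i=camera_info("wrist"); s=st()
im=cv2.imread("pics/w6.png").astype(float); A=np.array([.4625,-.007]);ux=np.array([np.cos(.136),np.sin(.136)]);uy=np.array([-ux[1],ux[0]])
for u in (60,100,200,250,370,400):
    c=im[245:280,u];sat=c.max(1)-c.min(1); k=np.where(sat<60)[0]+245; 
    q=[onz(i,(u,e),.190) for e in (k[0]-.5,k[-1]+.5)]; m=(q[0]+q[1])/2
    print(u,k[0],k[-1],"xs",((m[:2]-A)@ux).round(4),"rel tool",R.from_quat(s["ee_rot"]).inv().apply(m-s["tool_pos"]).round(4))
E
```

```text
t9.43 p [0.6137 0.1167 0.2407] yaw 1.710 zt [-0.001  0.001 -1.   ] F [-0.4 -0.4 -3.6] w 0.0099 q [ 0.18  0.33  1.61  0.    1.21 -1.52]
60 252 268 xs 0.1676 rel tool [-0.1755  0.0005  0.0505]
100 252 269 xs 0.1679 rel tool [-0.1486  0.0009  0.0506]
200 253 269 xs 0.1682 rel tool [-0.0813  0.0014  0.0506]
250 253 269 xs 0.1681 rel tool [-0.0476  0.0014  0.0506]
370 245 269 xs 0.1652 rel tool [ 0.0333 -0.0012  0.0507]
400 245 269 xs 0.1652 rel tool [ 0.0535 -0.0012  0.0507]
```

```bash
python3 -m inch '[[[0,2,8,0,0,0,255],[0,0,8,0,0,0,255],[0,0,4,0,0,0,255],[0,0,0,0,0,0,255]]]'; python3 - <<'E'
from h import *
show()
E
```

```text
time: 9.77
tool_pos: [0.6155, 0.1167, 0.2199]
ee_rot: [0.657, 0.754, 0.001, -0.0]
force: [0.3, -0.5, -1.8]
gripper_width: 0.0096
t9.77 p [0.6155 0.1167 0.2199] yaw 1.709 zt [ 0.001  0.001 -1.   ] F [ 0.3 -0.5 -1.8] w 0.0096 q [ 0.18  0.35  1.63  0.    1.17 -1.52]
```

```bash
python3 -m inch '[[[0,0,3,0,0,0,255],[0,0,2,0,0,0,255],[0,0,0,0,0,0,255]]]'; python3 - <<'E'
from h import *
show()
E
python3 -m inch '[[[0,0,2,0,0,0,255],[0,0,0,0,0,0,255]]]'
```

```text
time: 10.02
tool_pos: [0.6157, 0.1166, 0.2158]
ee_rot: [0.657, 0.754, 0.001, 0.0]
force: [-0.5, 0.0, -3.3]
gripper_width: 0.0096
t10.02 p [0.6157 0.1166 0.2158] yaw 1.709 zt [ 0.002  0.001 -1.   ] F [-0.5  0.  -3.3] w 0.0096 q [ 0.18  0.35  1.63  0.    1.16 -1.52]
time: 10.18
tool_pos: [0.6163, 0.1166, 0.216]
ee_rot: [0.657, 0.754, 0.002, 0.001]
force: [-0.7, -0.4, -3.0]
gripper_width: 0.01
```

```bash
python3 -m inch '[[[0,0,2,0,0,0,255],[0,0,3,0,0,0,255]]]'; python3 -m inch '[[[0,0,2,0,0,0,255],[0,0,0,0,0,0,255]]]'; python3 - <<'E'
from h import *
show(); im=camera("scene"); crop(im,"pics/s7c.png",300,180,140,130,5);show()
E
```

```text
time: 10.35
tool_pos: [0.6176, 0.1168, 0.2151]
ee_rot: [0.657, 0.754, 0.003, 0.002]
force: [-7.9, -1.1, 28.4]
gripper_width: 0.0098
time: 10.52
tool_pos: [0.6178, 0.1168, 0.2158]
ee_rot: [0.657, 0.754, 0.004, 0.003]
force: [-1.2, -0.6, -3.0]
gripper_width: 0.0094
t10.52 p [0.6178 0.1168 0.2158] yaw 1.708 zt [ 0.009  0.003 -1.   ] F [-1.2 -0.6 -3. ] w 0.0094 q [ 0.18  0.35  1.63  0.    1.15 -1.52]
t10.57 p [0.6181 0.1168 0.2158] yaw 1.708 zt [ 0.01   0.003 -1.   ] F [ 0.3 -0.5 -2.1] w 0.0099 q [ 0.18  0.35  1.63  0.    1.15 -1.52]
```

View pics/s7c.png

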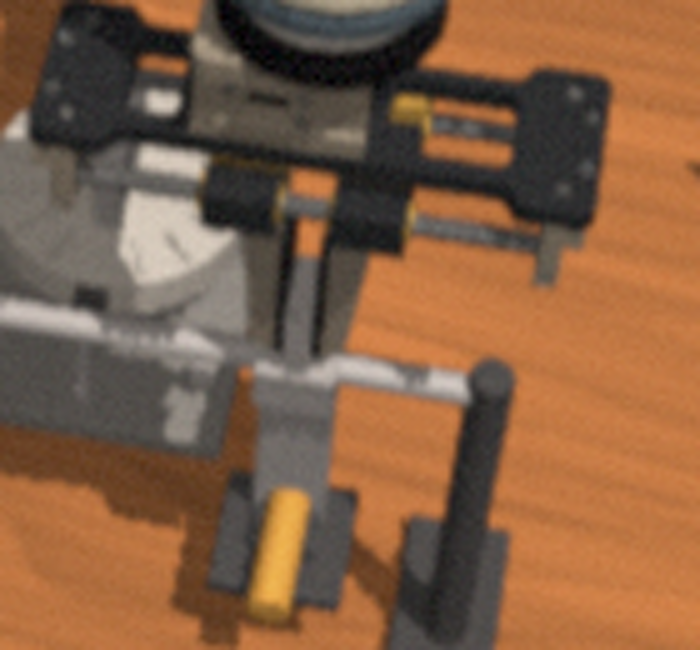

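```bash
python3 - <<'E'
from h import *
s=st(); plan(1.706,[.6165,.1167,.2158])
E
python3 -m inch '[[[0,-1,0.5,0.5,0,0,255],[0,0,0,0,0,0,150],[0,0,0,0,0,0,150],[0,0,0,0,0,0,150],[0,0,0,0,0,0,150],[0,0,0,0,0,0,150]]]'; python3 - <<'E'
from h import *
show(); cv2.imwrite("pics/w8.png",camera("wrist")); im=camera("scene"); crop(im,"pics/s8c.png",300,180,140,130,5);show()
E
```

```text
n 1 min 0.08
[0.1, -1.6, -0.0, 0.57, -0.08, 0.14]
time: 11.07
tool_pos: [0.6179, 0.1168, 0.2143]
ee_rot: [0.657, 0.754, 0.001, -0.0]
force: [0.0, -0.6, -1.0]
gripper_width: 0.0377
t11.07 p [0.6179 0.1168 0.2143] yaw 1.708 zt [ 0.001  0.002 -1.   ] F [ 0.  -0.6 -1. ] w 0.0377 q [ 0.18  0.36  1.63  0.    1.16 -1.53]
t11.17 p [0.6178 0.1168 0.2143] yaw 1.708 zt [ 0.001  0.002 -1.   ] F [ 0.1 -0.6  0.3] w 0.0376 q [ 0.18  0.36  1.63  0.    1.16 -1.53]
```

View pics/s8c.png

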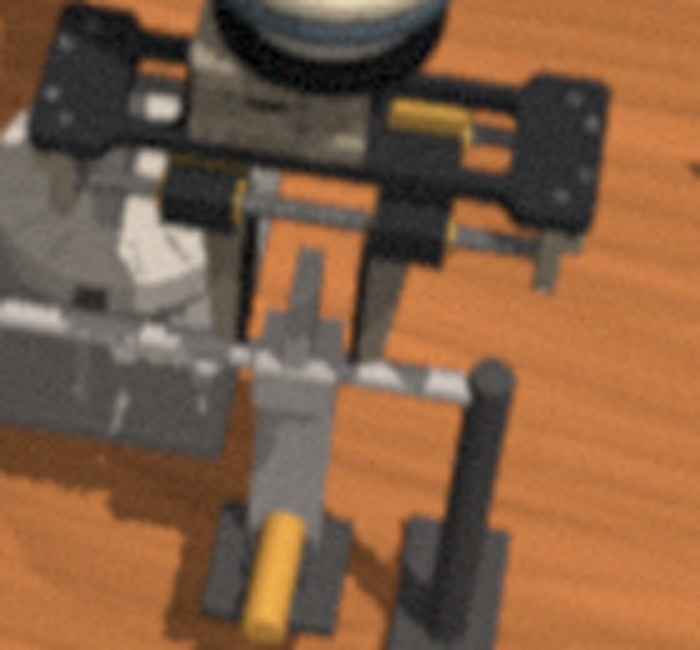

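View pics/w8.png

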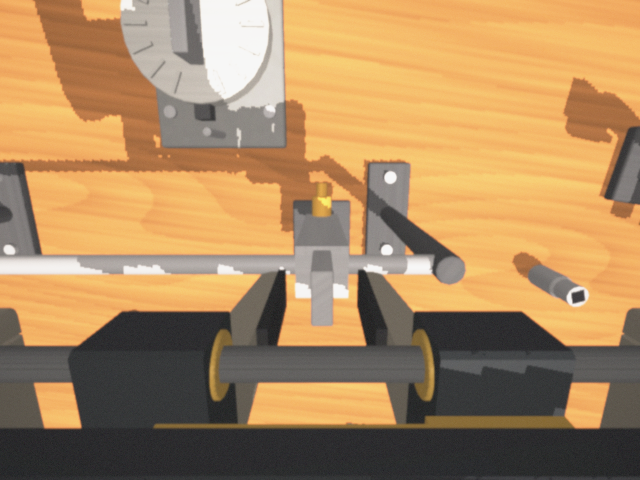

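```bash
python3 -m inch '[[[0,-1,0,0,0,0,180],[0,-0.5,0,0,0,0,215],[0,0,0,0,0,0,215],[0,0,0,0,0,0,215],[0,0,0,0,0,0,215]]]'; python3 - <<'E'
from h import *
show(); s=st(); i=camera_info("wrist"); im=camera("wrist"); cv2.imwrite("pics/w9.png",im); crop(im,"pics/w9c.png",230,170,180,170,3.5)
A=np.array([.4625,-.007]);ux=np.array([np.cos(.136),np.sin(.136)]);uy=np.array([-ux[1],ux[0]])
print("stand xy",(s["tool_pos"][:2]-A)@ux,(s["tool_pos"][:2]-A)@uy)
E
```

```text
time: 11.58
tool_pos: [0.6161, 0.1166, 0.2143]
ee_rot: [0.657, 0.754, 0.001, -0.0]
force: [0.5, 0.3, 0.2]
gripper_width: 0.0147
t11.58 p [0.6161 0.1166 0.2143] yaw 1.708 zt [ 0.001  0.002 -1.   ] F [0.5 0.3 0.2] w 0.0147 q [ 0.18  0.36  1.63  0.    1.15 -1.53]
stand xy 0.16889238009897595 0.10159590714195581
```

View pics/w9c.png

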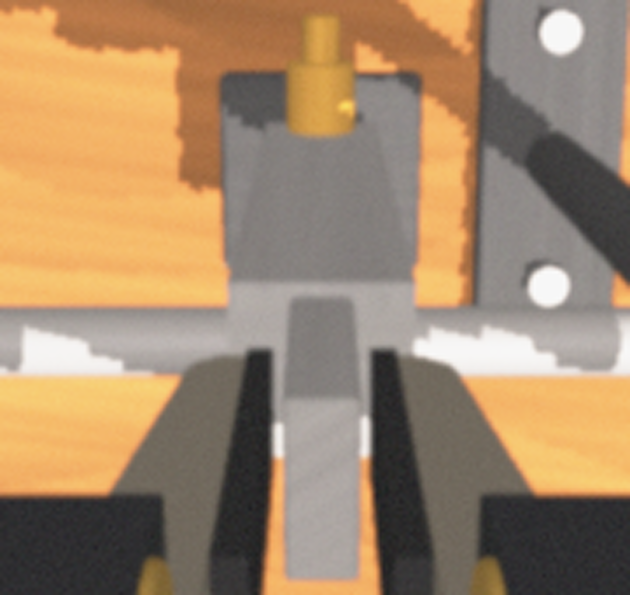

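```bash
python3 -m inch '[[[-4,0,0,0,0,0,215],[-7,0,0,0,0,0,215],[-7,0,0,0,0,0,215],[-7,0,0,0,0,0,215],[-7,0,0,0,0,0,215],[-7,0,0,0,0,0,215],[-7,0,0,0,0,0,215],[-7,0,0,0,0,0,215],[-5,0,0,0,0,0,215]]]'; python3 - <<'E'
from h import *
show(); s=st(); i=camera_info("wrist"); im=camera("wrist"); cv2.imwrite("pics/w10.png",im); crop(im,"pics/w10c.png",230,130,180,210,2.8)
A=np.array([.4625,-.007]);ux=np.array([np.cos(.136),np.sin(.136)]);uy=np.array([-ux[1],ux[0]])
print("stand xy",(s["tool_pos"][:2]-A)@ux,(s["tool_pos"][:2]-A)@uy)
E
```

```text
time: 12.38
tool_pos: [0.625, 0.0547, 0.2148]
ee_rot: [0.657, 0.754, 0.002, -0.001]
force: [-0.2, 1.1, -0.8]
gripper_width: 0.0145
t12.38 p [0.625  0.0547 0.2148] yaw 1.708 zt [ 0.002  0.004 -1.   ] F [-0.2  1.1 -0.8] w 0.0145 q [ 0.08  0.36  1.63  0.    1.15 -1.63]
stand xy 0.1693299255301076 0.039104566017597035
```

View pics/w10c.png

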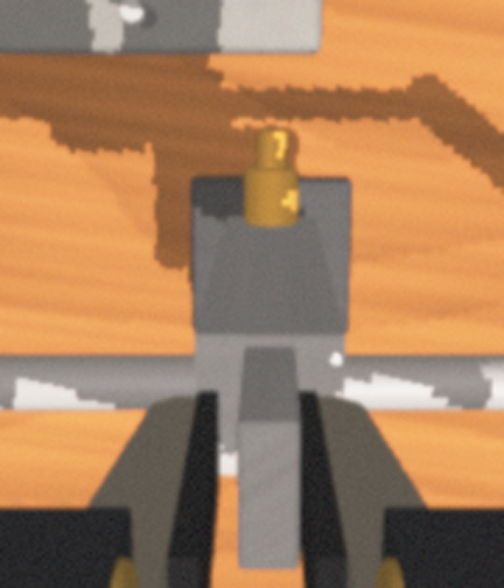

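```bash
python3 -m inch '[[[-5,0,0,0,0,0,215],[-5,0,0,0,0,0,215],[-5,0,0,0,0,0,215],[-5,0,0,0,0,0,215],[-5,0,0,0,0,0,215],[-4,0,0,0,0,0,215],[-4,0,0,0,0,0,215],[-3,0,0,0,0,0,215],[0,0,0,0,0,0,215]]]'; python3 - <<'E'
from h import *
show(); s=st(); i=camera_info("wrist"); np.save("w11.npy",i,allow_pickle=True); im=camera("wrist"); cv2.imwrite("pics/w11.png",im); crop(im,"pics/w11c.png",230,60,180,280,2.1)
A=np.array([.4625,-.007]);ux=np.array([np.cos(.136),np.sin(.136)]);uy=np.array([-ux[1],ux[0]])
print("stand xy",(s["tool_pos"][:2]-A)@ux,(s["tool_pos"][:2]-A)@uy)
E
```

```text
time: 13.18
tool_pos: [0.6304, 0.0144, 0.2145]
ee_rot: [0.657, 0.754, 0.002, -0.001]
force: [0.7, 0.1, -0.8]
gripper_width: 0.0146
t13.18 p [0.6304 0.0144 0.2145] yaw 1.708 zt [ 0.001  0.004 -1.   ] F [ 0.7  0.1 -0.8] w 0.0146 q [ 0.02  0.36  1.62  0.    1.16 -1.69]
stand xy 0.16921690713140686 -0.0015576380095575564
```

View pics/w11c.png

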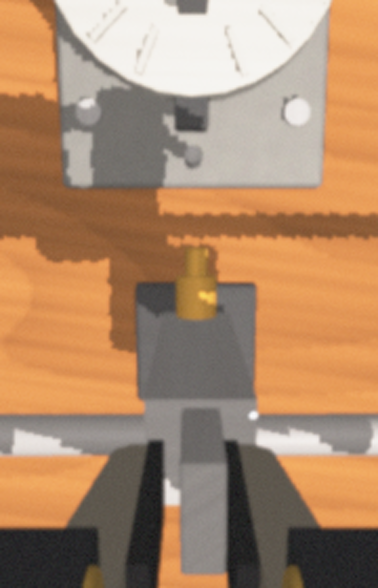

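```bash
python3 - <<'E'
from h import *
i=np.load("w11.npy",allow_pickle=True).item()
A=np.array([.4625,-.007]);ux=np.array([np.cos(.136),np.sin(.136)]);uy=np.array([-ux[1],ux[0]])
w=lambda u,v:(230+u/2.1,60+v/2.1)
for n,q,z in(("pin",(193,155),.064),("tip",(197,247),.070),("lug",(191,130),.07),("plL",(66,187),.014),("plR",(321,187),.014),("footL",(137,285),.055),("footR",(256,285),.055),("tabtop",(205,518),.244)):
    p=onz(i,w(*q),z)[:2]-A; print(n,(p@ux).round(4),(p@uy).round(4))
E
```

```text
pin 0.0831 0.0001
tip 0.1214 0.0019
lug 0.0735 -0.0007
plL 0.0956 -0.0627
plR 0.0956 0.0642
footL 0.1395 -0.0254
footR 0.1395 0.0291
tabtop 0.1667 0.0017
```

```bash
python3 -m inch '[[[0,0,0,0,0,0,170],[0,0,0,0,0,0,120],[0,0,0,0,0,0,90],[0,0,0,0,0,0,90],[0,0,0,0,0,0,90],[0,0,-15,0,0,0,90],[0,0,-25,0,0,0,90],[0,0,-35,0,0,0,90],[0,0,-35,0,0,0,90]]]'; python3 - <<'E'
from h import *
show()
E
python3 -m inch '[[[0,-30,-25,0,0,0,90],[0,-35,0,0,0,0,90],[0,-35,0,0,0,0,90],[0,0,0,0,0,0,90],[0,0,0,0,0,0,90]]]';python3 - <<'E'
from h import *
show(); np.save("w12.npy",camera_info("wrist"),allow_pickle=True); im=camera("wrist"); cv2.imwrite("pics/w12.png",im); im=camera("scene"); crop(im,"pics/s12.png",180,150,260,200,3);cv2.imwrite("pics/t12.png",camera("top"))
E
```

```text
time: 13.98
tool_pos: [0.6254, 0.0137, 0.3182]
ee_rot: [0.657, 0.754, -0.005, -0.006]
force: [0.9, 0.2, 0.4]
gripper_width: 0.0596
t13.98 p [0.6254 0.0137 0.3182] yaw 1.709 zt [-0.015  0.001 -1.   ] F [0.9 0.2 0.4] w 0.0596 q [ 0.02  0.29  1.5   0.    1.37 -1.69]
time: 14.4
tool_pos: [0.5272, -0.0002, 0.3544]
ee_rot: [0.656, 0.755, -0.0, -0.001]
force: [0.0, -0.4, 0.4]
gripper_width: 0.0595
t14.40 p [ 5.272e-01 -2.000e-04  3.544e-01] yaw 1.710 zt [-0.001  0.001 -1.   ] F [ 0.  -0.4  0.4] w 0.0595 q [-0.    0.09  1.66  0.    1.39 -1.71]
```

View pics/w12.png

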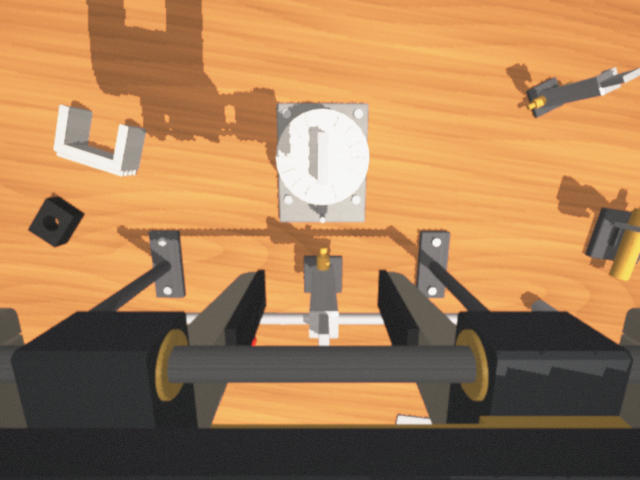

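View pics/s12.png

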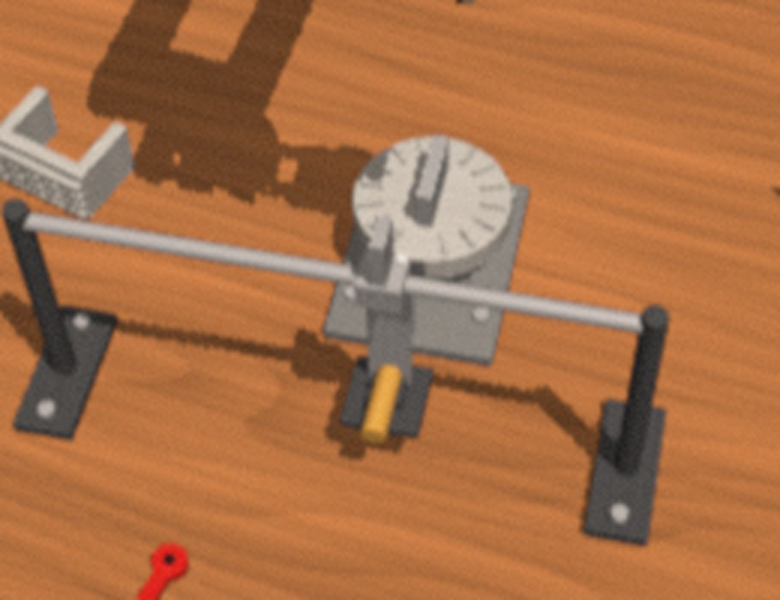

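```bash
python3 -m inch '[[[0,0,0,0,0,0,90],[0,0,0,0,0,0,90],[0,0,0,0,0,0,90],[0,0,0,0,0,0,90],[0,0,0,0,0,0,90],[0,0,0,0,0,0,90]]]'>/dev/null; python3 - <<'E'
from h import *
show(); i=camera_info("wrist"); im=camera("wrist"); a=cv2.imread("pics/w12.png"); print("diff",np.abs(im.astype(int)-a)[200:350,270:370].mean())
cv2.imwrite("pics/w13.png",im); crop(im,"pics/w13c.png",260,200,120,150,4)
crop("pics/t12.png","pics/t12c.png",250,180,190,140,4)
np.save("w13.npy",i,allow_pickle=True)
E
```

```text
t15.05 p [0.5313 0.0006 0.3508] yaw 1.711 zt [-0.007  0.001 -1.   ] F [-0.2  1.1  1. ] w 0.0593 q [-0.    0.1   1.65  0.    1.39 -1.71]
diff 5.068911111111111
```

View pics/w13c.png

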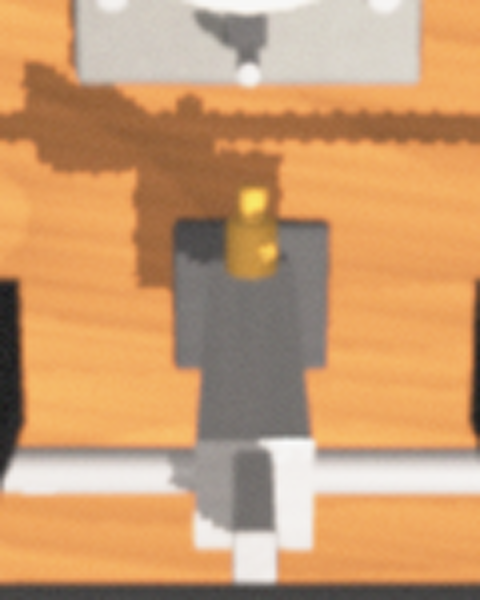

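View pics/t12c.png

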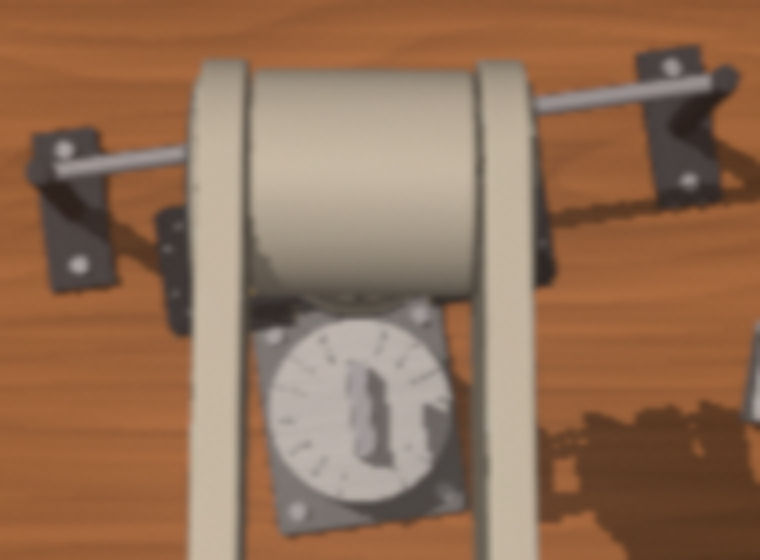

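```bash
python3 - <<'E'
from bench import close_job
from h import show
show(); print(close_job())
E
```

```text
t15.10 p [5.313e-01 5.000e-04 3.508e-01] yaw 1.711 zt [-0.007  0.001 -1.   ] F [-0.6 -0.7 -0.1] w 0.0594 q [-0.    0.1   1.65  0.    1.39 -1.71]
the job is handed in; nothing more can be done
None
```

I turned the flywheel by its bar until the lug faced the pin. I then hooked the middle-sized hanger on the rail about 100 mm to one side and let it hang free. With the fingers loosely around the tab, I slid it along the rail to the pin, let go, drew the arm clear and handed in at 15.1 s.

**Last checks**
- The lug, bar and pin lie on one line. From the gripper angle at release, the rotor is about -0.015 rad from facing the pin.
- The probe tip is 1 to 2 mm off the pin line, and the hanger looks square to the rail.
- The hanger hangs with a slight forward tilt, which I estimate by eye at about 0.05 rad.
- The gripper ended about 100 mm above the tab, with near-zero wrist force.
- I did not move near the other engine parts, and they looked unmoved in the pictures, though I did not measure them.

**Disagreements and weak points**
- The bar top triangulated at about 102 mm against the stated 110 mm. The hanger tab came out at 202 to 203 mm against 199 mm. I used the stated heights where these differed by a few millimetres.
- Seating the hook gave a brief vertical wrist force of 28 N.
- The final stillness check was weak. The arm shifted about 4 mm between the two pictures I compared, so I could not confirm from them that the hanger was at rest.

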